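# Fetch the candle block from behind the storage tins

## Robot

A 6-joint arm with a two-finger parallel gripper is mounted at the origin on the work surface. World frame = base frame: x ahead of the robot, y to its left, z up, the work surface at z = 0. Lengths are in m, angles in rad, forces in N, time in s.
With the tool pointing down it reaches from about 0.375 to 0.975 m from the base axis. Payload 3.8 kg.
Tool frame: the origin (TCP) lies on the centre line of the jaws, within the pads' length; the fingertips stand 17 mm ahead of it and the grasp point (between the pads) lies 2 mm behind it (bot.tip_extent is the distance from the TCP to the fingertips, in m); z points along the fingers, y is the line along which they close (so a half turn about z gives the same grasp; the last joint's range is limited). The gripper opens to 85 mm and grips with 20 to 120 N. Pads are 22 mm wide; open, the fingers measure 114 mm over their backs; the gripper's body (76 mm by 85 mm) begins 54 mm behind the grasp point. The pads swing forward as they close: fully open they stand 13 mm farther back than shut.
Start: joints at [1.23, 0.264, 1.604, -0, 1.274, -0.037], TCP at [0.202, 0.644, 0.248] pointing down, gripper open.
Joint ranges: [-2.63, 2.63], [-0.94, 2.18], [0.31, 2.57], [-1.31, 4.45], [0, 2.66], [-2.55, 2.55]. Speed limits (rad/s): [2.57, 2.57, 3.14, 3.14, 3.14, 3.14].

## Interface

Orientations are given as a rotation vector (axis times angle).
In Python, from workcell import readout, read_camera, finish_job, bot gives the robot as it stands.
- The arm moves only by the tool jog_arm, never from a script. Its argument "deltas" is one flat list of numbers, 7 for each row, row after row: the shift along the tool's x, y, z in m, then the turn, a rotation vector about the tool's x, y, z in degrees, then the gripper command: -1 is shut, 1 is fully open, values between are in proportion. A call has 1 to 8 rows; each row is the pose to reach, as a shift and turn from the pose commanded when the call began, along the tool's axes at that moment; what a row does not reach only later rows make up. A row lasts 1/10 s, in which the tool goes at most 50 mm and 8.59 degrees, less where a joint would pass 70% of its speed; a pose out of reach is approached as far as the arm can. A call with a gripper value outside its range is refused whole. The fingers move at their own pace and stop on an object; "squeeze" is the grip in N (left out, the last holds). Time passes only in rows, so rows that repeat a pose let the fingers close. It gives the time, the measured TCP pose, the force, the opening and the grip force at its end, in the units of the state.
- readout.read_state(): the state, without advancing time (a new reading comes with each control period).
- read_camera(name): name is "side" or "top"; returns a dict with "color" (400x640x3 uint8, blue, green, red), "fx", "fy", "cx", "cy" (pixels), "origin" and "attitude" of the camera in the world. Camera axes: x right, y down, z forward; pixel columns grow to the right and rows downward; lengths in m; the calibration is good to about 2 mm. A picture is of the moment at which its call begins. There is no depth.
- finish_job(): hands the job in; it is judged then, once.
The state is a dict: "time": time; "q": joint angles; "joint_vel": joint speeds; "joint_torque": joint torques, N m; "tool_pos": TCP position; "tcp_rot": TCP orientation; "wrist_force": force on the tool from outside, world axes, zero at the start; "torque": the same for the moment, N m; "width": opening from 0.0 (shut) to 1.0 (fully open); "grip_force": force on a finger pad.
Only numpy, scipy, OpenCV 4.12 (cv2) and the standard library are available. Lean on these libraries where they do the work, as an engineer would, in place of code of your own. Each camera call takes 0.05 s, during which the arm holds its last target. There are 200 camera calls.

## Task

First clear both storage tins off the metal tray and stand them on the wooden serving board. Only then fetch the candle block from behind them and set it upright in the middle of the round mat, and with it there put each tin back upright on the tray, exactly where it stood at the start. Keep the tins and the candle block from tipping over, and leave the vase, the pepper mill and the cup alone.

Things in the scene. Friction and masses are not known exactly. Their poses are not given: they have to be found in the camera images.
- square_tin: Storage tin of square section, grey with a pale wooden lid, 62 x 62 mm and 120 mm tall (lid: the top 12 mm, same outline), 0.2 to 0.4 kg. Lid does not come off. Origin: centre of its underside, x and y square to its sides. Starts on the tray in front of the candle block (tray's -x side), sides within 0.1 rad of the tray's; about 34 mm free to the round tin, 9 mm to the block.
- round_tin: Storage tin of round section, same materials, 62 mm diameter and 120 mm tall (lid: the top 12 mm), 0.2 to 0.4 kg. Lid does not come off. Origin at the centre of its underside, z up; its yaw is of no account. Stands beside the square tin on the tray; which of the two is on the tray's +y side varies.
- candle_block: Dark wooden tea-light holder, a block 44 mm (its x) by 110 mm (its y) by 38 mm high with two tea-lights on top that stand 4 mm proud (10 mm with the thin wicks); about 0.18 kg. Origin at the centre of its underside. At the start it lies on the tray behind both tins (on the tray's +x side), long side along the tray's y.
- tray: Fixed bare metal tray, 180 mm (its x) by 220 mm (its y), floor 4 mm thick, rim 8 mm high over the table and 3 mm thick. Origin at the centre of its underside, on the table. At the start the tins stand on its floor at about (-35, +48) and (-35, -48) mm in its frame, the candle block at about (27, 0) mm.
- board: Fixed flat wooden serving board, 130 mm (its x) by 220 mm (its y), 15 mm thick, empty at the start: the side area for the tins, with room for both side by side along its y. Origin at the centre of its underside, on the table.
- mat: Fixed round reddish-brown table mat, 150 mm diameter, 3 mm thick, empty at the start: the place for the candle block (any yaw). Origin at the centre of its underside, on the table.
- vase: Bystander: loose glass vase, 90 mm diameter, 165 mm tall, origin at the centre of its underside.
- mill: Bystander: loose dark wooden pepper mill, 54 mm diameter, 185 mm tall, origin at the centre of its underside.
- cup: Bystander: loose white cup without a handle, 70 mm diameter, 80 mm tall, origin at the centre of its underside.
Not all that is in view belongs to the job. Leave any blue or yellow look-alike of the square_tin alone.

How it is judged:
On the way, in this order (a step that is already met when the one before it is completed fails the run):
1. both tins stand upright on the serving board while the candle block is still where it was (within 30 mm) (x of square_tin in the frame of board between -0.06 and 0.06 m and y of square_tin in the frame of board between -0.105 and 0.105 m and z of square_tin in the frame of board between 0.01 and 0.022 m and angle between each of square_tin, round_tin's own z axis and vertical below 0.1 rad and x of round_tin in the frame of board between -0.06 and 0.06 m and y of round_tin in the frame of board between -0.105 and 0.105 m and z of round_tin in the frame of board between 0.01 and 0.022 m and distance of candle_block from where it was at the start of the episode below 0.03 m), for 0.2 s.
2. the candle block stands in the middle of the mat (15 mm) while both tins still stand on the board (horizontal distance between candle_block and mat below 0.015 m and z of candle_block in the frame of mat between -0.002 and 0.008 m and angle between each of candle_block, square_tin, round_tin's own z axis and vertical below 0.1 rad and x of square_tin in the frame of board between -0.06 and 0.06 m and y of square_tin in the frame of board between -0.105 and 0.105 m and z of square_tin in the frame of board between 0.01 and 0.022 m and x of round_tin in the frame of board between -0.06 and 0.06 m and y of round_tin in the frame of board between -0.105 and 0.105 m and z of round_tin in the frame of board between 0.01 and 0.022 m), for 0.2 s.
At the end, for the whole second after the job is handed in: The candle block stands upright on the mat, its centre within 15 mm of the mat's centre; each tin stands upright on the tray within 15 mm of where it stood at the start; all three at rest (horizontal distance between candle_block and mat below 0.015 m and z of candle_block in the frame of mat between -0.002 and 0.008 m and angle between each of candle_block, square_tin, round_tin's own z axis and vertical below 0.1 rad and distance of each of square_tin, round_tin from where it was at the start of the episode below 0.015 m and linear speed of each of square_tin, round_tin, candle_block below 0.02 m/s and angular speed of each of square_tin, round_tin, candle_block below 0.2 rad/s); the robot touches nothing.
It fails at once if the glass vase is moved more than 20 mm (distance of vase from where it was at the start of the episode above 0.02 m).
It fails at once if the pepper mill is moved more than 20 mm (distance of mill from where it was at the start of the episode above 0.02 m).
It fails at once if the cup is moved more than 20 mm (distance of cup from where it was at the start of the episode above 0.02 m).
It fails at once if a tin or the candle block tips over (more than 0.6 rad) (angle between any of square_tin, round_tin, candle_block's own z axis and vertical above 0.6 rad).
It also fails if it takes over 128 s, if anything falls off the work surface, if the arm or the gripper's body presses on something with over 40 N, if the wrist force passes 120 N, or if a joint passes its speed limit or range.

## Working session

There is one attempt and no reset: what is moved stays moved. The work goes in short steps, Python scripts to look and compute and a tool call to move; the robot and the scene stay as the last step left them, time stands still between calls to the robot, and variables do not carry over. Pictures are saved under pics/ and viewed, at most 14 in all, crops included, and the job is handed in when it is done.

Besides the shell and the picture viewer there is one more tool, called by a JSON object that holds its "name" and its "arguments". jog_arm: Moves the arm, as the interface text tells. Its arguments: {"type":"object","properties":{"deltas":{"type":"array"},"squeeze":{"type":"number"}},"required":["deltas"]}

```bash
mkdir -p pics; ls; python3 - <<'E'
from workcell import readout, read_camera, bot
import cv2,numpy as np
print(readout.read_state())
for n in("top","side"):
    c=read_camera(n); cv2.imwrite(f"pics/{n}0.png",c["color"])
    print(n,c["fx"],c["fy"],c["cx"],c["cy"],c["origin"],np.round(c["attitude"],4).tolist())
E
```

```text
pics
{'time': 0.0, 'q': array([ 1.23010815e+00,  2.64764036e-01,  1.60539860e+00, -8.52965690e-06,
        1.27369447e+00, -3.69011850e-02]), 'joint_vel': array([ 3.54597066e-04,  1.32483572e-04,  1.85104599e-03,  2.53922014e-04,
        6.56846940e-05, -1.17071305e-03]), 'joint_torque': array([-5.28469445e-04, -5.15123928e+01, -3.67307854e+01, -1.69223736e-04,
        1.32963056e-02,  1.49145131e-05]), 'tool_pos': array([0.20168661, 0.64342694, 0.24694137]), 'tcp_rot': array([-0.47528741, -3.10500794,  0.00349573]), 'wrist_force': array([-0.06578293, -0.01409379, -0.38927127]), 'torque': array([0.03835514, 0.02747876, 0.02741175]), 'grip_force': 0.0, 'width': 0.9977663674352542}
top 380.55644987092376 380.55644987092376 319.12984329381385 200.01188095233127 [ 0.47612148 -0.08326826  0.94575438] [-2.1629, 2.226, -0.0638]
side 483.27628316455315 483.27628316455315 321.63424735680843 193.83029538296537 [-0.32523212 -0.87134554  0.91979907] [-2.0565, 0.9025, -0.4565]
```

View pics/top0.png

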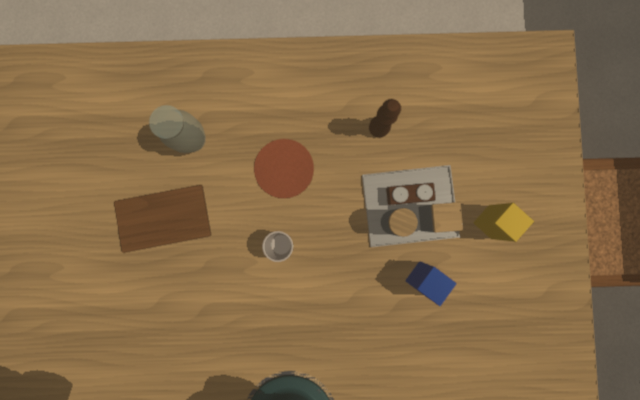

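View pics/side0.png

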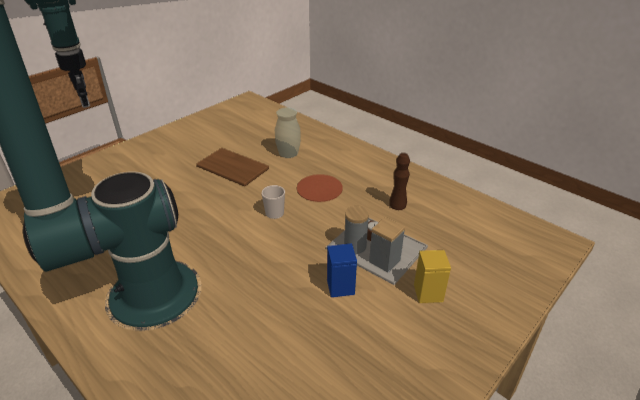

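The top view shows the tray at about (411,206). On it are the round lid (403,221), the square lid (447,218) and the candle block (411,193). The mat is at (284,168), the board (163,218), the vase (180,130), the mill (385,118) and the cup (278,247). The square-tin candidates are grey/wood (447,218), yellow (514,222) and blue (431,284). Only the grey one with the wooden lid, on the tray, fits. I'll confirm it in an enlarged crop.

```bash
cat > h.py <<'E'
from workcell import readout, read_camera, bot, finish_job
import cv2,numpy as np
from scipy.spatial.transform import Rotation as R
def ray(c,u,v,z):
    A=R.from_rotvec(c["attitude"]).as_matrix() if np.size(c["attitude"])==3 else np.array(c["attitude"])
    d=A@np.array([(u-c["cx"])/c["fx"],(v-c["cy"])/c["fy"],1]); o=np.array(c["origin"])
    return (o+d*(z-o[2])/d[2])[:2]
def proj(c,p):
    q=R.from_rotvec(c["attitude"]).inv().apply(np.array(p)-c["origin"])
    return c["fx"]*q[0]/q[2]+c["cx"],c["fy"]*q[1]/q[2]+c["cy"]
def crop(c,x0,y0,x1,y1,s,name):
    cv2.imwrite("pics/"+name,cv2.resize(c["color"][y0:y1,x0:x1],None,fx=s,fy=s,interpolation=cv2.INTER_CUBIC))
def pose(): 
    s=readout.read_state(); return s["tool_pos"],R.from_rotvec(s["tcp_rot"])
E
python3 - <<'E'
from h import *
c=read_camera("top"); crop(c,350,155,470,255,6,"crop1.png")
hsv=cv2.cvtColor(c["color"],cv2.COLOR_BGR2HSV)
for n,p in dict(mat=(284,168),board=(163,218),sq=(447,218),rd=(403,223),ta=(400,195),tb=(425,192),blk=(412,188)).items(): print(n,hsv[p[1],p[0]])
def seg(n,box,lo,hi,z):
    x0,y0,x1,y1=box; m=np.zeros(hsv.shape[:2],np.uint8)
    m[y0:y1,x0:x1]=cv2.inRange(hsv[y0:y1,x0:x1],lo,hi)
    k=max(cv2.findContours(m,0,2)[0],key=cv2.contourArea)
    W=np.array([ray(c,u,v,z) for u,v in k[:,0]]);r=cv2.minAreaRect((W*1000).astype(np.float32)); print(n,r, cv2.minEnclosingCircle((W*1000).astype(np.float32)))
h=hsv[168,284].astype(int); seg("mat",(245,130,325,205),(0,130,40),(8,255,255),.003)
seg("board",(105,175,220,260),(0,0,0),(179,255,115),.015)
for n,p in dict(vasebot=(187,138,0),).items(): print(n,ray(c,*p))
E
```

```text
mat [  9 159 130]
board [ 14 150 104]
sq [ 17 125 155]
rd [ 17 123 137]
ta [ 20  41 154]
tb [ 20  42 144]
blk [ 12 131  84]Traceback (most recent call last):
  File "<stdin>", line 10, in <module>
  File "<stdin>", line 8, in seg
ValueError: max() iterable argument is empty
```

View pics/crop1.png

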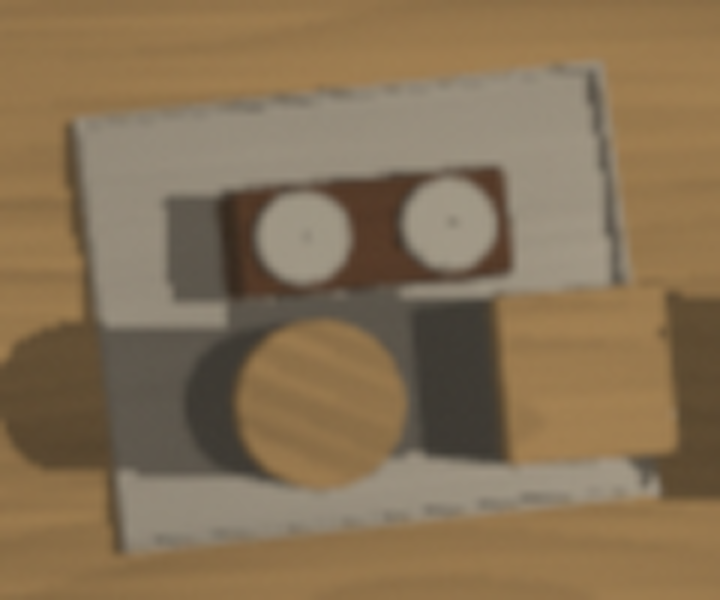

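The crop confirms it: the grey tin with the pale wooden square lid (crop corners (495,300) (665,288) (680,450) (512,463)) is on the tray. The round lid is centred at (321,403), and the block and tray corners are visible too.

```bash
python3 - <<'E'
from h import *
c=read_camera("top")
def f(u,v,z): return ray(c,350+(u+.5)/6-.5,155+(v+.5)/6-.5,z)*1000
def show(n,P,z):
    W=np.array([f(*p,z) for p in P]); L=np.linalg.norm(np.roll(W,-1,0)-W,axis=1); e=W[1]-W[0]
    print(n,W.mean(0).round(1),"sides",L.round(1),"edge0 dir deg",np.degrees(np.arctan2(e[1],e[0])).round(1)); return W
show("sq",[(497,300),(665,288),(680,450),(514,463)],.124)
W=f(321,403,.124); print("round",W,"diam",np.linalg.norm(f(235,403,.124)-f(407,403,.124)))
show("block",[(235,190),(503,168),(512,270),(245,297)],.042)
print("tealights mid",(f(304,237,.046)+f(450,223,.046))/2, f(304,237,.046)-f(450,223,.046))
T=show("tray",[(75,122),(600,65),(660,497),(120,552)],.008)
hsv=cv2.cvtColor(c["color"],cv2.COLOR_BGR2HSV)
def seg(n,box,lo,hi,z):
    x0,y0,x1,y1=box; m=np.zeros(hsv.shape[:2],np.uint8)
    m[y0:y1,x0:x1]=cv2.inRange(hsv[y0:y1,x0:x1],lo,hi)
    k=max(cv2.findContours(m,0,2)[0],key=cv2.contourArea)
    W=(np.array([ray(c,u,v,z) for u,v in k[:,0]])*1000).astype(np.float32); print(n,cv2.minAreaRect(W),cv2.boxPoints(cv2.minAreaRect(W)).round().tolist())
seg("mat",(245,130,325,205),(0,130,40),(12,255,255),.003)
seg("board",(105,175,220,260),(0,0,0),(179,255,128),.015)
print("cup",ray(c,278,246.5,.08),"vase",ray(c,167,122,.165),"mill",ray(c,391,107,.185))
b=[]
for q in [(514,222)]: print("yellow",ray(c,*q,.12))
print("blue",ray(c,436,288,.12)); print(pose()[0],pose()[1].as_matrix().round(3).tolist())
E
```

```text
sq [ 476.8 -362.6] sides [60.8 58.4 59.9 58.8] edge0 dir deg -87.6
round [ 469.53533012 -265.80345432] diam 61.85334819676111
block [ 536.3 -307.8] sides [107.1  40.7 106.6  42.7] edge0 dir deg -86.9
tealights mid [ 536.48831021 -308.07173001] [-3.88865564 57.9461195 ]
tray [ 507.1 -310.8] sides [218.7 179.3 222.4 177.5] edge0 dir deg -85.4
mat ((611.103515625, -0.091278076171875), (147.13711547851562, 145.46307373046875), 88.37348175048828) [[536.0, -72.0], [682.0, -76.0], [686.0, 71.0], [540.0, 76.0]]
board ((494.6371154785156, 299.1750183105469), (132.8824005126953, 225.12362670898438), 9.199670791625977) [[411.0, 400.0], [447.0, 177.0], [578.0, 199.0], [542.0, 421.0]]
cup [0.42147208 0.00974125] vase [0.69065936 0.22512197] mill [ 0.70316484 -0.237263  ]
yellow [ 0.46203124 -0.50718302]
blue [ 0.32557322 -0.33153603]
[0.20177489 0.64367851 0.24740692] [[-0.954, 0.299, -0.001], [0.299, 0.954, -0.001], [0.0, -0.001, -1.0]]
```

```bash
cat >> h.py <<'E'
def go(*tg):
    """targets (x,y,z mm, azimuth deg of tool y); prints rows' total deltas from the present pose"""
    p,r=pose(); M=r.as_matrix(); print("at",(p*1000).round(1),"az",np.degrees(np.arctan2(M[1,1],M[0,1])).round(2))
    for x,y,z,a in tg:
        a=np.radians(a); s,k=np.sin(a),np.cos(a)
        T=np.array([[-s,k,0],[k,s,0],[0,0,-1]]); d=M.T@(np.array([x,y,z])/1000-p)
        print(d.round(4).tolist(), R.from_matrix(M.T@T).as_rotvec(degrees=True).round(2).tolist())
E
python3 -c "
from h import *
go((480,200,270,35),(480,-100,260,10),(476.8,-362.6,240,3.2))"
```

```text
at [201.8 643.7 247.4] az 72.59
[-0.3982, -0.3401, -0.0221] [-0.08, 0.02, 37.59]
[-0.488, -0.6264, -0.0117] [-0.08, 0.04, 62.59]
[-0.5635, -0.8779, 0.0087] [-0.08, 0.05, 69.39]
```

{"name": "jog_arm", "arguments": {"deltas": [-0.02,-0.017,-0.001,0,0,2,1,-0.055,-0.047,-0.003,0,0,6,1,-0.09,-0.077,-0.005,0,0,10,1,-0.125,-0.107,-0.007,0,0,14,1,-0.16,-0.137,-0.009,0,0,18,1,-0.195,-0.167,-0.011,0,0,22,1,-0.23,-0.197,-0.013,0,0,26,1,-0.265,-0.227,-0.015,0,0,30,1], "squeeze": 40}}

```text
time: 1.0
tool_pos: [0.3874, 0.3465, 0.2633]
tcp_rot: [1.266, 2.875, 0.0]
wrist_force: [0.1, -0.2, -0.6]
width: 1.005
grip_force: 0.0
```

```bash
python3 -c "
from h import *
go((480,100,260,25),(476.8,-362.6,240,3.2))"
```

```text
at [387.4 346.5 263.3] az 42.45
[-0.2444, -0.098, 0.0033] [0.01, 0.0, 17.45]
[-0.5836, -0.4126, 0.0233] [0.01, -0.0, 39.25]
```

{"name": "jog_arm", "arguments": {"deltas": [-0.036,-0.026,0.001,0,0,2.5,1,-0.073,-0.052,0.003,0,0,5,1,-0.109,-0.077,0.004,0,0,7.4,1,-0.146,-0.103,0.006,0,0,9.8,1,-0.182,-0.129,0.007,0,0,12.3,1,-0.219,-0.155,0.009,0,0,14.7,1,-0.255,-0.18,0.01,0,0,17.2,1,-0.292,-0.206,0.012,0,0,19.6,1]}}

```text
time: 1.8
tool_pos: [0.4327, -0.0079, 0.2515]
tcp_rot: [1.736, 2.617, 0.001]
wrist_force: [1.6, 0.1, 0.1]
width: 1.0
grip_force: 0.0
```

```bash
python3 -c "
from h import *
go((476.8,-362.6,240,3.2))"
```

```text
at [432.7  -7.9 251.5] az 22.9
[-0.3439, -0.0974, 0.0115] [0.06, 0.01, 19.7]
```

{"name": "jog_arm", "arguments": {"deltas": [-0.045,-0.013,0.001,0,0,2.6,1,-0.092,-0.026,0.003,0,0,5.2,1,-0.14,-0.04,0.004,0,0,8,1,-0.188,-0.053,0.006,0,0,10.8,1,-0.236,-0.067,0.008,0,0,13.5,1,-0.284,-0.08,0.009,0,0,16.3,1,-0.322,-0.091,0.011,0,0,18.5,1,-0.344,-0.097,0.012,0,0,19.7,1]}}

```text
time: 2.6
tool_pos: [0.4776, -0.364, 0.2387]
tcp_rot: [2.161, 2.28, -0.001]
wrist_force: [-0.6, 0.7, -0.4]
width: 1.001
grip_force: 0.0
```

```bash
python3 -c "
from h import *
go((476.8,-362.6,97,3.2))"
```

```text
at [ 477.6 -364.   238.7] az 3.09
[0.0015, -0.0007, 0.1417] [-0.02, 0.03, -0.11]
```

{"name": "jog_arm", "arguments": {"deltas": [0.001,0,0.03,0,0,0,1,0.001,0,0.06,0,0,0,1,0.001,0,0.09,0,0,0,1,0.001,0,0.115,0,0,0,1,0.001,0,0.135,0,0,0,1,0.001,0,0.142,0,0,0,1,0.001,0,0.142,0,0,0,1]}}

```text
time: 3.3
tool_pos: [0.477, -0.359, 0.0959]
tcp_rot: [-2.155, -2.282, 0.0]
wrist_force: [-0.6, 0.8, -0.7]
width: 0.998
grip_force: 0.0
```

{"name": "jog_arm", "arguments": {"deltas": [0,0,0,0,0,0,0.4,0,0,0,0,0,0,0.2,0,0,0,0,0,0,0,0,0,0,0,0,0,-0.5,0,0,0,0,0,0,-1,0,0,0,0,0,0,-1,0,0,0,0,0,0,-1,0,0,0,0,0,0,-1], "squeeze": 40}}

```text
time: 4.1
tool_pos: [0.4788, -0.3606, 0.0991]
tcp_rot: [2.155, 2.282, 0.0]
wrist_force: [-1.7, -0.4, 5.5]
width: 0.721
grip_force: 44.5
```

```bash
python3 -c "
from h import *
go((476.8,-362.6,97,3.2))
c=read_camera('side');crop(c,290,150,490,320,3,'grasp1.png')"
```

```text
at [ 478.8 -360.6   99.1] az 3.3
[-0.0019, -0.0021, 0.0021] [0.12, 0.12, 0.1]
```

View pics/grasp1.png

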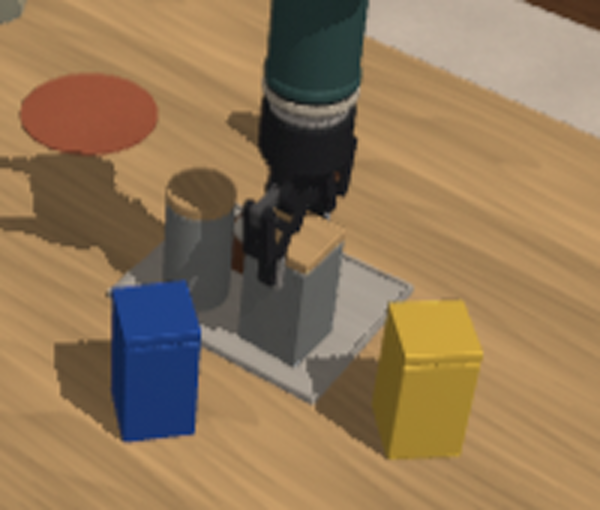

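The square tin is gripped (opening about 61 mm, 44 N). The round tin and the block are undisturbed. Next I lift.

{"name": "jog_arm", "arguments": {"deltas": [0,0,-0.01,0,0,0,-1,0,0,-0.03,0,0,0,-1,0,0,-0.055,0,0,0,-1,0,0,-0.085,0,0,0,-1,0,0,-0.11,0,0,0,-1,0,0,-0.13,0,0,0,-1,0,0,-0.14,0,0,0,-1,0,0,-0.14,0,0,0,-1]}}

```text
time: 4.95
tool_pos: [0.4785, -0.3602, 0.239]
tcp_rot: [2.155, 2.282, 0.0]
wrist_force: [0.2, 0.4, -2.9]
width: 0.722
grip_force: 44.4
```

```bash
python3 -c "
from h import *
go((486,350,240,9.2))"
```

```text
at [ 478.5 -360.2  239. ] az 3.29
[0.7086, 0.0483, -0.0023] [0.12, 0.12, -5.91]
```

{"name": "jog_arm", "arguments": {"deltas": [0.015,0.001,0,0,0,0,-1,0.045,0.003,0,0,0,0,-1,0.085,0.006,0,0,0,0,-1,0.13,0.009,0,0,0,0,-1,0.175,0.012,0,0,0,0,-1,0.22,0.015,0,0,0,0,-1,0.265,0.018,0,0,0,0,-1,0.31,0.021,0,0,0,0,-1]}}

```text
time: 5.75
tool_pos: [0.479, -0.0464, 0.2352]
tcp_rot: [-2.155, -2.282, 0.003]
wrist_force: [0.5, 0.1, -2.0]
width: 0.718
grip_force: 44.3
```

{"name": "jog_arm", "arguments": {"deltas": [0.045,0.003,0,0,0,-0.7,-1,0.09,0.006,0,0,0,-1.4,-1,0.135,0.009,0,0,0,-2.1,-1,0.18,0.012,0,0,0,-2.8,-1,0.225,0.015,0,0,0,-3.5,-1,0.27,0.018,0,0,0,-4.2,-1,0.31,0.021,0,0,0,-5,-1,0.34,0.023,0,0,0,-5.9,-1]}}

```text
time: 6.55
tool_pos: [0.4822, 0.2941, 0.235]
tcp_rot: [-2.032, -2.393, 0.005]
wrist_force: [0.6, 0.1, -2.0]
width: 0.725
grip_force: 44.3
```

```bash
python3 -c "
from h import *
go((486,350,111,9.2))"
```

```text
at [482.2 294.1 235. ] az 9.33
[0.0546, 0.0133, 0.1239] [-0.21, 0.02, 0.13]
```

{"name": "jog_arm", "arguments": {"deltas": [0.025,0.006,0,0,0,0,-1,0.045,0.011,0.01,0,0,0,-1,0.055,0.013,0.035,0,0,0,-1,0.055,0.013,0.065,0,0,0,-1,0.055,0.013,0.09,0,0,0,-1,0.055,0.013,0.11,0,0,0,-1,0.055,0.013,0.119,0,0,0,-1,0.055,0.013,0.121,0,0,0,-1]}}

```text
time: 7.35
tool_pos: [0.4862, 0.3471, 0.1134]
tcp_rot: [-2.035, -2.391, 0.008]
wrist_force: [-0.4, -0.3, -1.2]
width: 0.721
grip_force: 44.3
```

{"name": "jog_arm", "arguments": {"deltas": [0,0,0.001,0,0,0,-1,0,0,0.002,0,0,0,-1,0,0,0.002,0,0,0,-1]}}

```text
time: 7.65
tool_pos: [0.4892, 0.3486, 0.1155]
tcp_rot: [2.036, 2.392, 0.003]
wrist_force: [0.1, -0.8, -2.5]
width: 0.723
grip_force: 44.3
```

```bash
python3 -c "
from h import *
go((486,350,111,9.2))"
```

```text
at [489.2 348.6 115.5] az 9.19
[0.0019, -0.003, 0.0045] [0.11, -0.05, -0.01]
```

{"name": "jog_arm", "arguments": {"deltas": [0,0,0.001,0,0,0,-1,0,0,0.002,0,0,0,-1,0,0,0.003,0,0,0,-1,0,0,0.003,0,0,0,-1]}}

```text
time: 8.05
tool_pos: [0.4884, 0.348, 0.1112]
tcp_rot: [-2.036, -2.392, 0.0]
wrist_force: [0.9, 0.4, -2.9]
width: 0.718
grip_force: 44.3
```

{"name": "jog_arm", "arguments": {"deltas": [0,0,0.001,0,0,0,-1,0,0,0.001,0,0,0,-1]}}

```text
time: 8.25
tool_pos: [0.4886, 0.3481, 0.1103]
tcp_rot: [2.036, 2.392, 0.0]
wrist_force: [-0.2, 0.8, -3.0]
width: 0.723
grip_force: 44.3
```

{"name": "jog_arm", "arguments": {"deltas": [0,0,0.001,0,0,0,-1,0,0,0.001,0,0,0,-1]}}

```text
time: 8.45
tool_pos: [0.4886, 0.3483, 0.1102]
tcp_rot: [-2.036, -2.392, -0.0]
wrist_force: [-2.5, -1.3, 3.5]
width: 0.718
grip_force: 44.9
```

{"name": "jog_arm", "arguments": {"deltas": [0,0,0,0,0,0,0,0,0,0,0,0,0,1,0,0,0,0,0,0,1,0,0,0,0,0,0,1,0,0,0,0,0,0,1,0,0,-0.03,0,0,0,1,0,0,-0.08,0,0,0,1,0,0,-0.13,0,0,0,1]}}

```text
time: 9.25
tool_pos: [0.4877, 0.3475, 0.2392]
tcp_rot: [-2.036, -2.392, 0.005]
wrist_force: [1.3, 0.6, 0.3]
width: 0.998
grip_force: 0.0
```

```bash
python3 -c "
from h import *
go((469.5,-265.8,240,4.6))"
```

```text
at [487.7 347.5 239.2] az 9.19
[-0.6025, -0.1159, 0.0003] [-0.16, 0.08, 4.59]
```

{"name": "jog_arm", "arguments": {"deltas": [-0.03,-0.006,0,0,0,0,1,-0.075,-0.014,0,0,0,0,1,-0.12,-0.023,0,0,0,0,1,-0.165,-0.032,0,0,0,0,1,-0.21,-0.04,0,0,0,0,1,-0.255,-0.049,0,0,0,0,1,-0.3,-0.058,0,0,0,0,1,-0.345,-0.066,0,0,0,0,1]}}

```text
time: 10.05
tool_pos: [0.4781, -0.0048, 0.2394]
tcp_rot: [2.036, 2.392, 0.001]
wrist_force: [0.5, -0.0, -0.7]
width: 0.996
grip_force: 0.0
```

{"name": "jog_arm", "arguments": {"deltas": [-0.045,-0.009,0,0,0,0.7,1,-0.09,-0.017,0,0,0,1.4,1,-0.135,-0.026,0,0,0,2.1,1,-0.18,-0.035,0,0,0,2.8,1,-0.22,-0.042,0,0,0,3.5,1,-0.245,-0.047,0,0,0,4,1,-0.256,-0.049,0,0,0,4.6,1,-0.256,-0.049,0,0,0,4.6,1]}}

```text
time: 10.85
tool_pos: [0.4708, -0.2645, 0.2391]
tcp_rot: [-2.133, -2.306, -0.0]
wrist_force: [0.4, -0.3, -0.8]
width: 0.998
grip_force: 0.0
```

{"name": "jog_arm", "arguments": {"deltas": [0,0,0,0,0,0,1,0,0,0,0,0,0,1]}}

```text
time: 11.05
tool_pos: [0.4711, -0.2621, 0.2392]
tcp_rot: [-2.128, -2.31, -0.001]
wrist_force: [-0.3, -0.2, -0.7]
width: 0.998
grip_force: 0.0
```

```bash
python3 -c "
from h import *
go((469.5,-265.8,99,4.6))
c=read_camera('top');cv2.imwrite('pics/top2.png',c['color'])
"
```

```text
at [ 471.1 -262.1  239.2] az 4.68
[-0.0036, -0.0019, 0.1402] [-0.01, -0.04, 0.08]
```

View pics/top2.png

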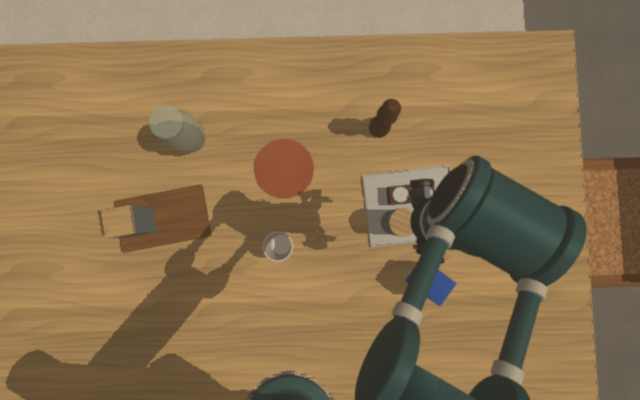

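The square tin stands on the board's far end (lid at (117,221)), and the round tin and block are still on the tray. Next I descend on the round tin and close.

{"name": "jog_arm", "arguments": {"deltas": [-0.003,-0.002,0.02,0,0,0,1,-0.004,-0.002,0.055,0,0,0,1,-0.004,-0.002,0.09,0,0,0,1,-0.004,-0.002,0.12,0,0,0,1,-0.004,-0.002,0.135,0,0,0,1,-0.004,-0.002,0.14,0,0,0,1,-0.004,-0.002,0.14,0,0,0,1]}}

```text
time: 11.8
tool_pos: [0.4696, -0.2673, 0.0994]
tcp_rot: [-2.13, -2.309, 0.0]
wrist_force: [0.3, 0.2, 1.1]
width: 1.0
grip_force: 0.0
```

{"name": "jog_arm", "arguments": {"deltas": [0,0,0,0,0,0,0.4,0,0,0,0,0,0,0.2,0,0,0,0,0,0,0,0,0,0,0,0,0,-0.5,0,0,0,0,0,0,-1,0,0,0,0,0,0,-1,0,0,0,0,0,0,-1,0,0,0,0,0,0,-1]}}

```text
time: 12.6
tool_pos: [0.4706, -0.2686, 0.1014]
tcp_rot: [2.129, 2.306, 0.001]
wrist_force: [-1.6, 1.0, 6.0]
width: 0.716
grip_force: 43.9
```

{"name": "jog_arm", "arguments": {"deltas": [0,0,-0.01,0,0,0,-1,0,0,-0.03,0,0,0,-1,0,0,-0.055,0,0,0,-1,0,0,-0.085,0,0,0,-1,0,0,-0.11,0,0,0,-1,0,0,-0.13,0,0,0,-1,0,0,-0.14,0,0,0,-1,0,0,-0.14,0,0,0,-1]}}

```text
time: 13.4
tool_pos: [0.47, -0.2682, 0.241]
tcp_rot: [2.129, 2.306, 0.001]
wrist_force: [0.8, -0.3, -3.4]
width: 0.715
grip_force: 44.7
```

```bash
python3 -c "
from h import *
go((503,246,240,9.2))"
```

```text
at [ 470.  -268.2  241. ] az 4.59
[0.5099, 0.074, 0.0002] [0.14, 0.11, -4.61]
```

{"name": "jog_arm", "arguments": {"deltas": [0.015,0.002,0,0,0,0,-1,0.045,0.007,0,0,0,0,-1,0.085,0.012,0,0,0,0,-1,0.13,0.019,0,0,0,0,-1,0.17,0.025,0,0,0,0,-1,0.21,0.031,0,0,0,0,-1,0.25,0.036,0,0,0,0,-1,0.29,0.042,0,0,0,0,-1]}}

```text
time: 14.2
tool_pos: [0.486, 0.0271, 0.2372]
tcp_rot: [-2.128, -2.307, 0.003]
wrist_force: [0.2, -0.5, -3.5]
width: 0.716
grip_force: 44.6
```

{"name": "jog_arm", "arguments": {"deltas": [0.04,0.006,0,0,0,-0.7,-1,0.08,0.012,0,0,0,-1.4,-1,0.12,0.018,0,0,0,-2.1,-1,0.155,0.023,0,0,0,-2.8,-1,0.185,0.027,0,0,0,-3.5,-1,0.207,0.03,0,0,0,-4,-1,0.22,0.032,0,0,0,-4.6,-1,0.22,0.032,0,0,0,-4.6,-1]}}

```text
time: 15.0
tool_pos: [0.501, 0.2479, 0.2376]
tcp_rot: [-2.032, -2.394, 0.004]
wrist_force: [0.3, -0.9, -3.9]
width: 0.712
grip_force: 44.6
```

{"name": "jog_arm", "arguments": {"deltas": [0,0,0.02,0,0,0,-1,0,0,0.05,0,0,0,-1,0,0,0.08,0,0,0,-1,0,0,0.1,0,0,0,-1,0,0,0.112,0,0,0,-1,0,0,0.119,0,0,0,-1,0,0,0.121,0,0,0,-1,0,0,0.121,0,0,0,-1]}}

```text
time: 15.8
tool_pos: [0.5029, 0.2466, 0.119]
tcp_rot: [2.036, 2.392, 0.002]
wrist_force: [0.2, 0.1, -3.5]
width: 0.717
grip_force: 44.7
```

```bash
python3 -c "
from h import *
go((503,246,112.4,9.2))"
```

```text
at [502.9 246.6 119. ] az 9.17
[-0.0006, 0.0, 0.0066] [0.06, -0.01, -0.03]
```

{"name": "jog_arm", "arguments": {"deltas": [0,0,0.002,0,0,0,-1,0,0,0.004,0,0,0,-1,0,0,0.005,0,0,0,-1,0,0,0.006,0,0,0,-1,0,0,0.0065,0,0,0,-1,0,0,0.0065,0,0,0,-1]}}

```text
time: 16.4
tool_pos: [0.5024, 0.2468, 0.1125]
tcp_rot: [2.036, 2.392, 0.001]
wrist_force: [-1.8, -0.4, 3.4]
width: 0.719
grip_force: 45.1
```

{"name": "jog_arm", "arguments": {"deltas": [0,0,0.001,0,0,0,-1,0,0,0.001,0,0,0,-1]}}

```text
time: 16.6
tool_pos: [0.5024, 0.2469, 0.1125]
tcp_rot: [-2.036, -2.392, -0.001]
wrist_force: [-5.3, -1.1, 9.5]
width: 0.721
grip_force: 45.9
```

{"name": "jog_arm", "arguments": {"deltas": [0,0,-0.001,0,0,0,0,0,0,-0.001,0,0,0,1,0,0,-0.001,0,0,0,1,0,0,-0.001,0,0,0,1,0,0,-0.001,0,0,0,1,0,0,-0.03,0,0,0,1,0,0,-0.08,0,0,0,1,0,0,-0.13,0,0,0,1]}}

```text
time: 17.4
tool_pos: [0.5013, 0.2461, 0.2408]
tcp_rot: [-2.035, -2.391, 0.004]
wrist_force: [1.4, -0.1, 1.9]
width: 1.0
grip_force: 0.0
```

```bash
python3 -c "
from h import *
go((536.4,-308,180,3.6))
c=read_camera('side');crop(c,170,80,320,230,4,'board.png')"
```

```text
at [501.3 246.1 240.8] az 9.19
[-0.5526, -0.0537, 0.0614] [-0.17, 0.05, 5.59]
```

View pics/board.png

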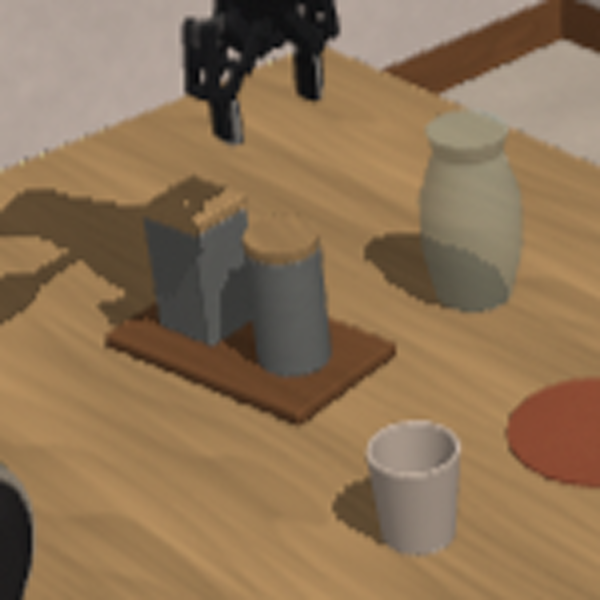

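Both tins stand upright on the board. Next is the candle block.

{"name": "jog_arm", "arguments": {"deltas": [-0.03,-0.003,0,0,0,0,1,-0.075,-0.007,0,0,0,0,1,-0.12,-0.012,0,0,0,0,1,-0.165,-0.016,0,0,0,0,1,-0.21,-0.02,0,0,0,0,1,-0.255,-0.025,0,0,0,0,1,-0.3,-0.029,0,0,0,0,1,-0.34,-0.033,0,0,0,0,1]}}

```text
time: 18.25
tool_pos: [0.524, -0.0965, 0.2407]
tcp_rot: [2.036, 2.391, 0.0]
wrist_force: [0.9, -0.5, 0.0]
width: 1.002
grip_force: 0.0
```

{"name": "jog_arm", "arguments": {"deltas": [-0.045,-0.005,0,0,0,1,1,-0.09,-0.009,0,0,0,2,1,-0.135,-0.013,0.01,0,0,3,1,-0.17,-0.017,0.02,0,0,4,1,-0.195,-0.019,0.04,0,0,5,1,-0.211,-0.021,0.06,0,0,5.6,1,-0.211,-0.021,0.06,0,0,5.6,1,-0.211,-0.021,0.06,0,0,5.6,1]}}

```text
time: 19.05
tool_pos: [0.5365, -0.3058, 0.18]
tcp_rot: [-2.15, -2.288, 0.0]
wrist_force: [0.2, 0.9, 0.5]
width: 0.999
grip_force: 0.0
```

```bash
python3 -c "
from h import *
go((536.4,-308,33,3.6))"
```

```text
at [ 536.5 -305.8  180. ] az 3.55
[-0.0024, -0.0, 0.147] [-0.08, -0.08, -0.05]
```

{"name": "jog_arm", "arguments": {"deltas": [-0.002,0,0.02,0,0,0,1,-0.002,0,0.055,0,0,0,1,-0.002,0,0.09,0,0,0,1,-0.002,0,0.12,0,0,0,1,-0.002,0,0.137,0,0,0,1,-0.002,0,0.145,0,0,0,1,-0.002,0,0.147,0,0,0,1,-0.002,0,0.147,0,0,0,1]}}

```text
time: 19.85
tool_pos: [0.5383, -0.3084, 0.0352]
tcp_rot: [2.149, 2.289, 0.001]
wrist_force: [1.0, -0.4, -0.0]
width: 0.998
grip_force: 0.0
```

{"name": "jog_arm", "arguments": {"deltas": [0,0,0,0,0,0,0.4,0,0,0,0,0,0,0.2,0,0,0,0,0,0,0,0,0,0,0,0,0,-0.3,0,0,0,0,0,0,-1,0,0,0,0,0,0,-1,0,0,0,0,0,0,-1,0,0,0,0,0,0,-1]}}

```text
time: 20.65
tool_pos: [0.5378, -0.3085, 0.035]
tcp_rot: [2.15, 2.289, 0.0]
wrist_force: [-0.9, -0.1, 6.6]
width: 0.51
grip_force: 43.4
```

{"name": "jog_arm", "arguments": {"deltas": [0,0,0,0,0,0,-1,0,0,-0.01,0,0,0,-1,0,0,-0.03,0,0,0,-1,0,0,-0.055,0,0,0,-1,0,0,-0.085,0,0,0,-1,0,0,-0.11,0,0,0,-1,0,0,-0.12,0,0,0,-1,0,0,-0.12,0,0,0,-1]}}

```text
time: 21.45
tool_pos: [0.538, -0.3085, 0.1556]
tcp_rot: [2.149, 2.288, 0.001]
wrist_force: [0.7, -0.8, -2.2]
width: 0.504
grip_force: 42.5
```

```bash
python3 -c "
from h import *
go((611,0,150,3.6))
c=read_camera('side');crop(c,300,120,480,290,3,'blk.png')"
```

```text
at [ 538.  -308.5  155.6] az 3.59
[0.3034, 0.0922, 0.0053] [0.16, 0.11, -0.01]
```

View pics/blk.png

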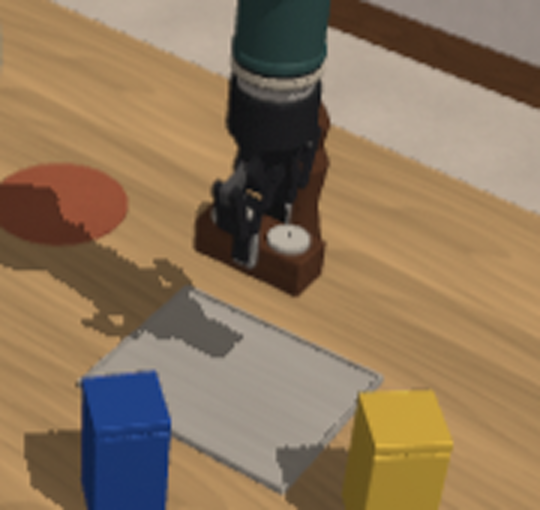

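The block is held level and centred, and the mat is clear. I carry it over.

{"name": "jog_arm", "arguments": {"deltas": [0.02,0.006,0,0,0,0,-1,0.055,0.017,0,0,0,0,-1,0.1,0.03,0,0,0,0,-1,0.145,0.044,0,0,0,0,-1,0.19,0.058,0,0,0,0,-1,0.235,0.072,0,0,0,0,-1,0.275,0.084,0,0,0,0,-1,0.3,0.091,0,0,0,0,-1]}}

```text
time: 22.3
tool_pos: [0.6078, 0.0003, 0.151]
tcp_rot: [-2.146, -2.289, 0.003]
wrist_force: [-1.4, -1.4, -1.7]
width: 0.509
grip_force: 42.4
```

{"name": "jog_arm", "arguments": {"deltas": [0.003,0.001,0.01,0,0,0,-1,0.003,0.001,0.03,0,0,0,-1,0.003,0.001,0.055,0,0,0,-1,0.003,0.001,0.08,0,0,0,-1,0.003,0.001,0.1,0,0,0,-1,0.003,0.001,0.11,0,0,0,-1,0.003,0.001,0.11,0,0,0,-1,0.003,0.001,0.11,0,0,0,-1]}}

```text
time: 23.1
tool_pos: [0.6097, -0.0002, 0.0434]
tcp_rot: [-2.151, -2.289, 0.001]
wrist_force: [1.0, 0.4, -1.9]
width: 0.506
grip_force: 42.4
```

```bash
python3 -c "
from h import *
go((611,-0.5,34,3.6))"
```

```text
at [ 6.097e+02 -2.000e-01  4.340e+01] az 3.57
[-0.0003, 0.0013, 0.0094] [-0.05, 0.0, -0.03]
```

{"name": "jog_arm", "arguments": {"deltas": [0,0.001,0.002,0,0,0,-1,0,0.001,0.004,0,0,0,-1,0,0.001,0.006,0,0,0,-1,0,0.001,0.008,0,0,0,-1,0,0.001,0.009,0,0,0,-1,0,0.001,0.009,0,0,0,-1]}}

```text
time: 23.7
tool_pos: [0.6107, 0.0003, 0.0346]
tcp_rot: [-2.15, -2.29, 0.0]
wrist_force: [-0.1, 0.4, -0.9]
width: 0.505
grip_force: 42.4
```

{"name": "jog_arm", "arguments": {"deltas": [0,0,0.001,0,0,0,-1,0,0,0.001,0,0,0,-1]}}

```text
time: 23.9
tool_pos: [0.6111, 0.0003, 0.034]
tcp_rot: [2.151, 2.29, 0.0]
wrist_force: [0.2, 0.8, 0.2]
width: 0.507
grip_force: 42.6
```

{"name": "jog_arm", "arguments": {"deltas": [0,0,0,0,0,0,-0.3,0,0,0,0,0,0,0.2,0,0,0,0,0,0,0.7,0,0,0,0,0,0,1,0,0,0,0,0,0,1,0,0,-0.04,0,0,0,1,0,0,-0.09,0,0,0,1,0,0,-0.14,0,0,0,1]}}

```text
time: 24.7
tool_pos: [0.6101, 0.0003, 0.1744]
tcp_rot: [-2.15, -2.289, 0.002]
wrist_force: [0.6, -0.6, 0.0]
width: 0.998
grip_force: 0.0
```

{"name": "jog_arm", "arguments": {"deltas": [0,0,-0.05,0,0,0,1,0,0,-0.066,0,0,0,1,0,0,-0.066,0,0,0,1]}}

```text
time: 25.0
tool_pos: [0.6134, 0.0002, 0.2445]
tcp_rot: [2.146, 2.285, 0.009]
wrist_force: [-0.3, 0.4, 0.3]
width: 1.0
grip_force: 0.0
```

```bash
python3 -c "
from h import *
go((502.4,246.9,240,9.2))"
```

```text
at [6.134e+02 2.000e-01 2.445e+02] az 3.59
[0.2532, -0.0953, 0.0035] [0.48, 0.07, -5.61]
```

{"name": "jog_arm", "arguments": {"deltas": [0.03,-0.011,0,0,0,-0.7,1,0.07,-0.026,0,0,0,-1.6,1,0.11,-0.041,0,0,0,-2.6,1,0.15,-0.056,0,0,0,-3.5,1,0.19,-0.071,0,0,0,-4.4,1,0.23,-0.086,0,0,0,-5.2,1,0.25,-0.094,0,0,0,-5.6,1,0.253,-0.095,0,0,0,-5.6,1]}}

```text
time: 25.8
tool_pos: [0.4975, 0.2484, 0.2366]
tcp_rot: [-2.03, -2.394, 0.007]
wrist_force: [-0.6, -0.0, 0.2]
width: 1.004
grip_force: 0.0
```

{"name": "jog_arm", "arguments": {"deltas": [0,0,0,0,0,0,1,0,0,0,0,0,0,1,0,0,0,0,0,0,1]}}

```text
time: 26.1
tool_pos: [0.5006, 0.2456, 0.2391]
tcp_rot: [-2.038, -2.391, 0.002]
wrist_force: [0.4, -0.3, 0.3]
width: 1.001
grip_force: 0.0
```

```bash
python3 -c "
from h import *
go((502.4,246.9,112,9.2))
c=read_camera('top');crop(c,90,90,340,270,3,'mat.png')
for n,p in dict(mat=(.611,0,.003)).items(): print(proj(c,p))
m=cv2.inRange(cv2.cvtColor(c['color'],cv2.COLOR_BGR2HSV),(0,0,110),(179,70,255)); m2=np.zeros_like(m); m2[135:202,252:318]=m[135:202,252:318]
k=sorted(cv2.findContours(m2,0,2)[0],key=cv2.contourArea)[-2:]
P=[cv2.minEnclosingCircle(q)for q in k]; print(P); print([ray(c,*q[0],.045) for q in P])
"
```

```text
at [500.6 245.6 239.1] az 9.1
[0.0011, 0.0021, 0.1271] [-0.05, 0.03, -0.1]
(np.float64(283.4472759756291), np.float64(167.9200585359501))
[((293.70001220703125, 164.5), 7.844840049743652), ((269.6463317871094, 166.69512939453125), 7.832095623016357)]
[array([ 0.61249167, -0.02831728]), array([0.60886347, 0.02906961])]
```

View pics/mat.png

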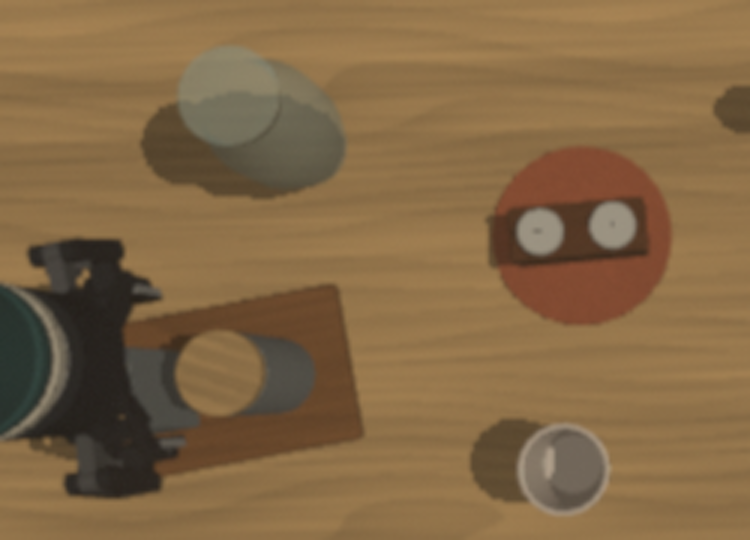

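The block sits on the mat at (610.7, 0.4) mm, less than 1 mm from its centre. Next I regrasp the round tin.

{"name": "jog_arm", "arguments": {"deltas": [0.001,0.002,0.02,0,0,0,1,0.001,0.002,0.055,0,0,0,1,0.001,0.002,0.085,0,0,0,1,0.001,0.002,0.11,0,0,0,1,0.001,0.002,0.122,0,0,0,1,0.001,0.002,0.127,0,0,0,1,0.001,0.002,0.127,0,0,0,1]}}

```text
time: 26.85
tool_pos: [0.5024, 0.2478, 0.1128]
tcp_rot: [-2.037, -2.392, 0.0]
wrist_force: [0.5, 0.6, -0.2]
width: 1.0
grip_force: 0.0
```

{"name": "jog_arm", "arguments": {"deltas": [0,0,0,0,0,0,0.4,0,0,0,0,0,0,0.2,0,0,0,0,0,0,0,0,0,0,0,0,0,-0.5,0,0,0,0,0,0,-1,0,0,0,0,0,0,-1,0,0,0,0,0,0,-1,0,0,0,0,0,0,-1]}}

```text
time: 27.65
tool_pos: [0.503, 0.2486, 0.1147]
tcp_rot: [2.035, 2.392, 0.004]
wrist_force: [-2.1, -1.2, 6.5]
width: 0.717
grip_force: 43.1
```

{"name": "jog_arm", "arguments": {"deltas": [0,0,-0.01,0,0,0,-1,0,0,-0.03,0,0,0,-1,0,0,-0.055,0,0,0,-1,0,0,-0.085,0,0,0,-1,0,0,-0.11,0,0,0,-1,0,0,-0.125,0,0,0,-1,0,0,-0.13,0,0,0,-1,0,0,-0.13,0,0,0,-1]}}

```text
time: 28.45
tool_pos: [0.5021, 0.2481, 0.2429]
tcp_rot: [2.036, 2.392, 0.001]
wrist_force: [0.3, 0.2, -3.5]
width: 0.712
grip_force: 44.7
```

```bash
python3 -c "
from h import *
go((470.4,-268.4,240,4.6))"
```

```text
at [502.1 248.1 242.9] az 9.19
[-0.5048, -0.1138, 0.0028] [0.03, -0.01, 4.59]
```

{"name": "jog_arm", "arguments": {"deltas": [-0.015,-0.003,0,0,0,0,-1,-0.045,-0.01,0,0,0,0,-1,-0.085,-0.019,0,0,0,0,-1,-0.125,-0.028,0,0,0,0,-1,-0.165,-0.037,0,0,0,0,-1,-0.205,-0.046,0,0,0,0,-1,-0.245,-0.055,0,0,0,0,-1,-0.285,-0.064,0,0,0,0,-1]}}

```text
time: 29.25
tool_pos: [0.4825, -0.0456, 0.2408]
tcp_rot: [-2.035, -2.39, 0.003]
wrist_force: [1.7, 0.3, -3.6]
width: 0.717
grip_force: 44.6
```

{"name": "jog_arm", "arguments": {"deltas": [-0.04,-0.009,0,0,0,0.7,-1,-0.08,-0.018,0,0,0,1.4,-1,-0.12,-0.027,0,0,0,2.1,-1,-0.155,-0.035,0,0,0,2.8,-1,-0.185,-0.042,0,0,0,3.5,-1,-0.207,-0.047,0,0,0,4.1,-1,-0.218,-0.0495,0,0,0,4.6,-1,-0.218,-0.0495,0,0,0,4.6,-1]}}

```text
time: 30.05
tool_pos: [0.4692, -0.2675, 0.2413]
tcp_rot: [-2.132, -2.304, 0.001]
wrist_force: [-0.4, 0.1, -3.2]
width: 0.718
grip_force: 44.6
```

{"name": "jog_arm", "arguments": {"deltas": [0,0,0.02,0,0,0,-1,0,0,0.05,0,0,0,-1,0,0,0.08,0,0,0,-1,0,0,0.105,0,0,0,-1,0,0,0.12,0,0,0,-1,0,0,0.127,0,0,0,-1,0,0,0.13,0,0,0,-1,0,0,0.13,0,0,0,-1]}}

```text
time: 30.85
tool_pos: [0.471, -0.2666, 0.1135]
tcp_rot: [2.13, 2.308, 0.0]
wrist_force: [-0.7, 0.0, -2.4]
width: 0.717
grip_force: 44.7
```

```bash
python3 -c "
from h import *
go((470.4,-267,103,4.6))"
```

```text
at [ 471.  -266.6  113.5] az 4.61
[-0.0003, -0.0006, 0.0105] [0.05, 0.03, 0.01]
```

{"name": "jog_arm", "arguments": {"deltas": [0,0,0.002,0,0,0,-1,0,0,0.004,0,0,0,-1,0,0,0.006,0,0,0,-1,0,0,0.007,0,0,0,-1,0,0,0.008,0,0,0,-1,0,0,0.009,0,0,0,-1,0,0,0.009,0,0,0,-1]}}

```text
time: 31.55
tool_pos: [0.4704, -0.2666, 0.1039]
tcp_rot: [2.131, 2.309, -0.0]
wrist_force: [-0.2, -1.2, -2.0]
width: 0.72
grip_force: 44.8
```

{"name": "jog_arm", "arguments": {"deltas": [0,0,0.001,0,0,0,-1,0,0,0.001,0,0,0,-1]}}

```text
time: 31.75
tool_pos: [0.4705, -0.2669, 0.1038]
tcp_rot: [2.13, 2.309, -0.001]
wrist_force: [-2.5, -0.3, 4.3]
width: 0.717
grip_force: 45.4
```

{"name": "jog_arm", "arguments": {"deltas": [0,0,0.001,0,0,0,-1,0,0,0.001,0,0,0,-1]}}

```text
time: 31.95
tool_pos: [0.4706, -0.2671, 0.1038]
tcp_rot: [2.13, 2.308, -0.001]
wrist_force: [-4.7, 1.8, 10.5]
width: 0.716
grip_force: 46.1
```

{"name": "jog_arm", "arguments": {"deltas": [0,0,-0.001,0,0,0,0,0,0,-0.001,0,0,0,1,0,0,-0.001,0,0,0,1,0,0,-0.001,0,0,0,1,0,0,-0.001,0,0,0,1,0,0,-0.03,0,0,0,1,0,0,-0.08,0,0,0,1,0,0,-0.13,0,0,0,1]}}

```text
time: 32.75
tool_pos: [0.4696, -0.266, 0.2318]
tcp_rot: [-2.129, -2.307, 0.001]
wrist_force: [-0.1, -0.3, -0.6]
width: 0.998
grip_force: 0.0
```

```bash
python3 -c "
from h import *
go((488.6,348.3,240,9.2))"
```

```text
at [ 469.6 -266.   231.8] az 4.6
[0.6108, 0.0682, -0.0072] [-0.13, -0.11, -4.6]
```

{"name": "jog_arm", "arguments": {"deltas": [0.03,0.003,-0.005,0,0,0,1,0.075,0.008,-0.007,0,0,0,1,0.12,0.013,-0.007,0,0,0,1,0.165,0.018,-0.007,0,0,0,1,0.21,0.023,-0.007,0,0,0,1,0.255,0.028,-0.007,0,0,0,1,0.3,0.033,-0.007,0,0,0,1,0.345,0.038,-0.007,0,0,0,1]}}

```text
time: 33.55
tool_pos: [0.4805, 0.0822, 0.2389]
tcp_rot: [2.13, 2.308, 0.001]
wrist_force: [1.4, -0.1, -0.3]
width: 0.999
grip_force: 0.0
```

{"name": "jog_arm", "arguments": {"deltas": [0.045,0.005,0,0,0,-0.7,1,0.09,0.01,0,0,0,-1.4,1,0.135,0.015,0,0,0,-2.1,1,0.18,0.02,0,0,0,-2.8,1,0.22,0.025,0,0,0,-3.5,1,0.25,0.028,0,0,0,-4.2,1,0.265,0.03,0,0,0,-4.6,1,0.265,0.03,0,0,0,-4.6,1]}}

```text
time: 34.35
tool_pos: [0.4892, 0.3484, 0.2384]
tcp_rot: [-2.033, -2.395, 0.001]
wrist_force: [-0.3, -0.3, 0.2]
width: 1.001
grip_force: 0.0
```

{"name": "jog_arm", "arguments": {"deltas": [0,0,0,0,0,0,1,0,0,0,0,0,0,1]}}

```text
time: 34.55
tool_pos: [0.4894, 0.3455, 0.2386]
tcp_rot: [2.038, 2.391, -0.001]
wrist_force: [0.8, 0.5, -0.0]
width: 0.996
grip_force: 0.0
```

```bash
python3 -c "
from h import *
go((488.6,348.3,110.2,9.2))
c=read_camera('top')
hsv=cv2.cvtColor(c['color'],cv2.COLOR_BGR2HSV);crop(c,350,155,470,255,5,'ret.png')"
```

```text
at [489.4 345.5 238.6] az 9.12
[0.003, -0.0003, 0.1284] [-0.02, 0.04, -0.08]
```

View pics/ret.png

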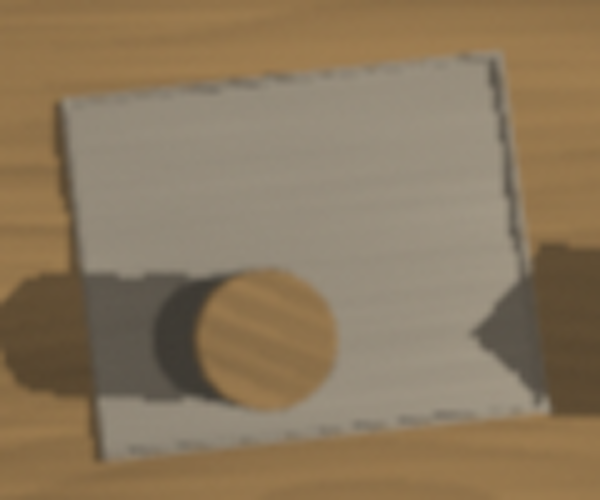

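The round tin is back. Its lid centre in the crop is (267,339)/5, against (321,403)/6 before, so it is about 1 mm off. Now the square tin.

{"name": "jog_arm", "arguments": {"deltas": [0.003,0,0.02,0,0,0,1,0.003,0,0.055,0,0,0,1,0.003,0,0.085,0,0,0,1,0.003,0,0.11,0,0,0,1,0.003,0,0.122,0,0,0,1,0.003,0,0.128,0,0,0,1,0.003,0,0.128,0,0,0,1]}}

```text
time: 35.3
tool_pos: [0.489, 0.3494, 0.1108]
tcp_rot: [-2.037, -2.391, 0.001]
wrist_force: [0.4, 0.3, 0.8]
width: 0.999
grip_force: 0.0
```

{"name": "jog_arm", "arguments": {"deltas": [0,0,0,0,0,0,0.4,0,0,0,0,0,0,0.2,0,0,0,0,0,0,0,0,0,0,0,0,0,-0.5,0,0,0,0,0,0,-1,0,0,0,0,0,0,-1,0,0,0,0,0,0,-1,0,0,0,0,0,0,-1]}}

```text
time: 36.1
tool_pos: [0.4896, 0.3505, 0.1128]
tcp_rot: [2.036, 2.392, 0.004]
wrist_force: [-2.7, -0.9, 6.5]
width: 0.727
grip_force: 43.8
```

{"name": "jog_arm", "arguments": {"deltas": [0,0,-0.01,0,0,0,-1,0,0,-0.03,0,0,0,-1,0,0,-0.055,0,0,0,-1,0,0,-0.085,0,0,0,-1,0,0,-0.11,0,0,0,-1,0,0,-0.125,0,0,0,-1,0,0,-0.13,0,0,0,-1,0,0,-0.13,0,0,0,-1]}}

```text
time: 36.9
tool_pos: [0.4889, 0.35, 0.2411]
tcp_rot: [2.036, 2.392, 0.001]
wrist_force: [-0.1, 0.4, -2.6]
width: 0.723
grip_force: 44.2
```

```bash
python3 -c "
from h import *
go((478.7,-360.4,240,3.2))"
```

```text
at [488.9 350.  241.1] az 9.2
[-0.6996, -0.1236, 0.0008] [0.04, -0.02, 6.0]
```

{"name": "jog_arm", "arguments": {"deltas": [-0.015,-0.003,-0.005,0,0,0,-1,-0.045,-0.008,-0.015,0,0,0,-1,-0.085,-0.015,-0.025,0,0,0,-1,-0.13,-0.023,-0.03,0,0,0,-1,-0.175,-0.031,-0.03,0,0,0,-1,-0.22,-0.039,-0.03,0,0,0,-1,-0.265,-0.047,-0.03,0,0,0,-1,-0.31,-0.055,-0.03,0,0,0,-1]}}

```text
time: 37.7
tool_pos: [0.4823, 0.0327, 0.2692]
tcp_rot: [-2.035, -2.391, 0.003]
wrist_force: [2.1, -0.7, -3.8]
width: 0.721
grip_force: 44.2
```

{"name": "jog_arm", "arguments": {"deltas": [-0.045,-0.008,0,0,0,0,-1,-0.09,-0.016,0,0,0,1,-1,-0.135,-0.024,0,0,0,2,-1,-0.18,-0.032,0,0,0,3,-1,-0.225,-0.04,0,0,0,4,-1,-0.27,-0.048,0,0,0,5,-1,-0.31,-0.055,0,0,0,6,-1,-0.34,-0.06,0,0,0,6,-1]}}

```text
time: 38.5
tool_pos: [0.4771, -0.3126, 0.2689]
tcp_rot: [-2.159, -2.278, 0.002]
wrist_force: [0.4, 0.1, -1.8]
width: 0.724
grip_force: 44.2
```

```bash
python3 -c "
from h import *
go((478.7,-358.4,240,3.2))"
```

```text
at [ 477.1 -312.6  268.9] az 3.06
[-0.0458, -0.0007, 0.0288] [-0.17, -0.07, -0.14]
```

{"name": "jog_arm", "arguments": {"deltas": [-0.025,0,0,0,0,0,-1,-0.04,0,0,0,0,0,-1,-0.045,0,0,0,0,0,-1,-0.045,0,0.01,0,0,0,-1,-0.045,0,0.03,0,0,0,-1,-0.045,0,0.04,0,0,0,-1,-0.045,0,0.04,0,0,0,-1,-0.045,0,0.04,0,0,0,-1]}}

```text
time: 39.3
tool_pos: [0.4817, -0.3541, 0.2305]
tcp_rot: [-2.157, -2.283, -0.0]
wrist_force: [-0.5, -0.5, -2.5]
width: 0.721
grip_force: 44.1
```

```bash
python3 -c "
from h import *
go((478.7,-358.4,102,3.2))"
```

```text
at [ 481.7 -354.1  230.5] az 3.25
[-0.0042, -0.0031, 0.1285] [-0.03, -0.04, 0.05]
```

{"name": "jog_arm", "arguments": {"deltas": [-0.004,-0.003,0.015,0,0,0,-1,-0.004,-0.003,0.045,0,0,0,-1,-0.004,-0.003,0.075,0,0,0,-1,-0.004,-0.003,0.1,0,0,0,-1,-0.004,-0.003,0.114,0,0,0,-1,-0.004,-0.003,0.12,0,0,0,-1,-0.004,-0.003,0.121,0,0,0,-1,-0.004,-0.003,0.121,0,0,0,-1]}}

```text
time: 40.1
tool_pos: [0.4797, -0.3599, 0.111]
tcp_rot: [2.157, 2.281, 0.0]
wrist_force: [0.5, 0.3, -2.0]
width: 0.73
grip_force: 44.1
```

{"name": "jog_arm", "arguments": {"deltas": [0,0,0.002,0,0,0,-1,0,0,0.004,0,0,0,-1,0,0,0.005,0,0,0,-1,0,0,0.006,0,0,0,-1,0,0,0.006,0,0,0,-1]}}

```text
time: 40.6
tool_pos: [0.4788, -0.3591, 0.1037]
tcp_rot: [-2.159, -2.282, 0.0]
wrist_force: [-0.2, -0.4, -3.2]
width: 0.722
grip_force: 44.1
```

{"name": "jog_arm", "arguments": {"deltas": [0,0,0.001,0,0,0,-1,0,0,0.001,0,0,0,-1]}}

```text
time: 40.8
tool_pos: [0.4788, -0.3592, 0.1026]
tcp_rot: [-2.159, -2.282, 0.0]
wrist_force: [-0.7, -0.4, -2.8]
width: 0.722
grip_force: 44.1
```

{"name": "jog_arm", "arguments": {"deltas": [0,0,0.001,0,0,0,-1,0,0,0.001,0,0,0,-1]}}

```text
time: 41.0
tool_pos: [0.479, -0.3593, 0.1019]
tcp_rot: [2.159, 2.282, -0.0]
wrist_force: [-0.5, -0.0, -2.7]
width: 0.721
grip_force: 44.1
```

{"name": "jog_arm", "arguments": {"deltas": [0,0,0.001,0,0,0,-1,0,0,0.001,0,0,0,-1]}}

```text
time: 41.2
tool_pos: [0.479, -0.3595, 0.1018]
tcp_rot: [2.158, 2.282, -0.0]
wrist_force: [-1.9, 0.7, 4.9]
width: 0.723
grip_force: 44.6
```

Contact. I release, rise, retreat and check.

{"name": "jog_arm", "arguments": {"deltas": [0,0,-0.0005,0,0,0,0,0,0,-0.0005,0,0,0,1,0,0,-0.0005,0,0,0,1,0,0,-0.0005,0,0,0,1,0,0,-0.0005,0,0,0,1,0,0,-0.03,0,0,0,1,0,0,-0.08,0,0,0,1,0,0,-0.14,0,0,0,1]}}

```text
time: 42.0
tool_pos: [0.4781, -0.3585, 0.2307]
tcp_rot: [-2.156, -2.28, 0.0]
wrist_force: [0.6, -1.6, 0.3]
width: 1.003
grip_force: 0.0
```

{"name": "jog_arm", "arguments": {"deltas": [0.03,0,0,0,0,0,1,0.075,0,0,0,0,0,1,0.12,0,0,0,0,0,1,0.165,0,0,0,0,0,1,0.21,0,0,0,0,0,1,0.25,0,0,0,0,0,1,0.28,0,0,0,0,0,1,0.3,0,0,0,0,0,1]}}

```text
time: 42.8
tool_pos: [0.4618, -0.0576, 0.2308]
tcp_rot: [-2.157, -2.284, -0.001]
wrist_force: [1.0, -0.3, -0.1]
width: 0.999
grip_force: 0.0
```

{"name": "jog_arm", "arguments": {"deltas": [0.05,0,0,0,0,0,1,0.1,0,0,0,0,0,1,0.15,0,0,0,0,0,1,0.2,0,0,0,0,0,1,0.2,0,0,0,0,0,1,0.2,0,0,0,0,0,1,0.2,0,0,0,0,0,1,0.2,0,0,0,0,0,1]}}

```text
time: 43.6
tool_pos: [0.4512, 0.1386, 0.2307]
tcp_rot: [2.161, 2.28, -0.001]
wrist_force: [0.3, 0.3, -0.6]
width: 0.993
grip_force: 0.0
```

```bash
python3 -c "
from h import *
c=read_camera('top');crop(c,350,155,470,255,6,'fin1.png')
c=read_camera('side');cv2.imwrite('pics/fin2.png',c['color'])"
```

```text
(no output)
```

View pics/fin1.png

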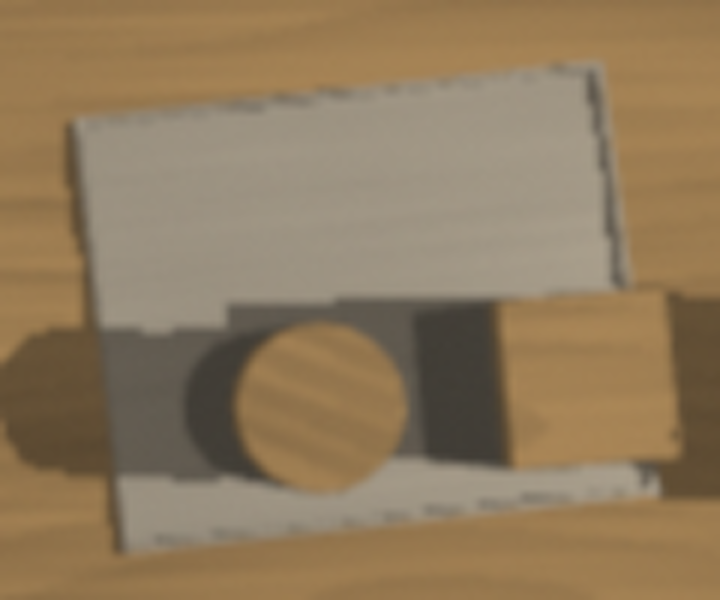

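View pics/fin2.png

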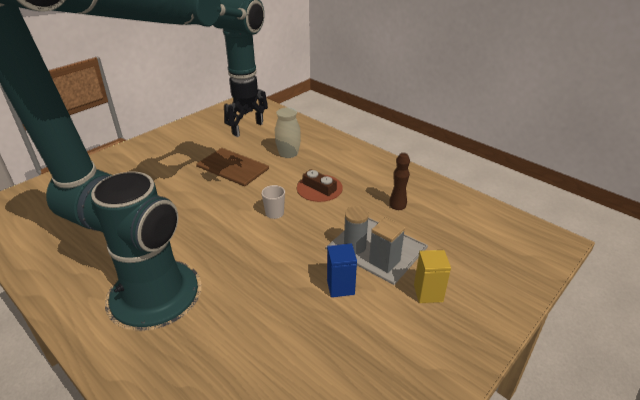

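Both tins are back within about 2 mm: the lids match the first crop to a few enlarged pixels. The block is upright on the mat, and the bystanders and look-alikes haven't moved. The arm is clear, so I'm handing in.

```bash
python3 -c "
from h import *
print(finish_job())"
```

```text
the job is handed in; nothing more can be done
None
```

The job is handed in at about 44 s: the candle block stands upright within 1 mm of the mat's centre, both tins are back upright on the tray within about 2 mm of where they started, and the vase, mill and cup were not touched; the hand-in returned no verdict.

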